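Unscrew the jar lid and hold it over the mouth

TASK

Somebody left the stapler lying on the lid of the square jar: pick it up and set it down, standing on its base, on the bench. Then unscrew the tight jar lid (anticlockwise) with the jar staying seated in its wooden block, and when the thread lets go stop and hold the lid level and still just over the jar's mouth, about a finger's breadth clear of it and never carried more than a few centimetres up. The job finishes with the lid still held there in the gripper, touching nothing else; do not drop the stapler, and leave the two loose tape rolls where they are.

Things in the scene. Friction and masses are not known exactly. Their poses are not given: they have to be found in the camera images.
- block: Wooden holding block screwed to the bench (fixed), 108 x 108 mm and 42 mm high, with a square pocket 64 x 64 mm, its floor 8 mm above the bench, that keeps the jar from turning. Origin: centre of its underside, on the bench; x and y along its sides.
- jar: White square plastic jar, 60 x 60 mm body 74 mm high, standing loose in the block's pocket; above the body a round neck, 40 mm across and with a raised thread 48 mm across, whose rim is 105 mm above the jar's underside. About 0.6 kg. Origin: centre of its underside, z up. It comes up with the lid if the lid is pulled while the thread still holds.
- jar_mouth (a point): Centre of the jar's neck rim (the mouth), 105 mm above the jar's underside. A rubber liner disc on springs in the mouth presses the lid up with about 20 N (this makes it tight) and stands up to 7 mm above this point when the lid is off.
- lid: Grey round screw lid with ribbed side, 57 mm across, 28 mm high, hollow from below (24 mm deep), 0.05 kg. Origin: centre of its lower edge, on its axis, z up. Screwed on, its origin is about 84 mm above the jar's underside (21 mm below the rim), about 10 mm above the jar's square shoulder. When tight its x axis lies within 0.17 rad of the jar's x axis.
- lid_grip (a point): Point on the lid's axis 21 mm above its lower edge: the height to grip. Thread: turned anticlockwise seen from above the lid rises 2.4 mm per radian and comes free after 0.8 to 1.1 rad; 1.2 rad frees it in every case, a stop blocks it at about 1.4 rad or more. Turning takes 0.2 to 0.3 N m: grip with 30 N or more. Once free it lifts straight off.
- stapler: Red and black stapler lying across the lid at the start, upright on its base, 135 mm long (x), 51 mm high; its base plate is 34 mm wide (y) and 8 mm thick, its upper arm, 28 to 51 mm up, 26 mm wide. Origin: centre of its underside, z up. About 0.24 kg.
- tape_roll_1: Loose full roll of brown tape lying flat, 116 mm across, 48 mm high; origin: centre of its underside. Leave it alone.
- tape_roll_2: Loose roll of pale tape lying flat, 105 mm across, 48 mm high; origin: centre of its underside. Leave it alone. The bench between it and the block is free.
There are look-alikes about, which are no part of the job. Of the things like the stapler, leave any that is green, orange or yellow; of the rest the larger one is meant.

How it is judged:
On the way, in this order (a step that is already met when the one before it is completed fails the run):
1. the stapler is lifted off the lid in the gripper (contact force between the fingers and stapler above 0.5 N and contact force between stapler and lid below 0.05 N and height (world z) of stapler above 0.01 m), for 0.1 s.
2. the stapler stands on its base on the bench, let go (height (world z) of stapler below 0.008 m and angle between stapler's own z axis and vertical below 0.12 rad and contact force between the fingers and stapler below 0.1 N and linear speed of stapler below 0.03 m/s), for 0.2 s.
3. the gripped lid has been turned most of the way out of its thread while still down on the jar's neck (contact force between the fingers and lid above 1 N and angle between the x axis of lid and the x axis of jar, either way round above 0.6 rad and z of lid in the frame of jar_mouth below -0.008 m and horizontal distance between lid and jar_mouth below 0.008 m), for 0.05 s.
At the end, for the whole second after the job is handed in: The gripper still holds the lid, still, level within 10 degrees, its lower edge 4 to 40 mm over the jar's rim, axes within 15 mm, not touching the jar; the jar is seated upright (within 4 mm of the pocket floor); the stapler stands on its base on the bench, let go (all of step 2 and contact force between the fingers and lid above 1 N and contact force between lid and jar below 0.05 N and z of lid in the frame of jar_mouth between 0.004 and 0.04 m and horizontal distance between lid and jar_mouth below 0.015 m and angle between lid's own z axis and vertical below 0.17 rad and linear speed of lid below 0.03 m/s and angle between jar's own z axis and vertical below 0.08 rad and z of jar in the frame of block below 0.012 m and horizontal distance between jar and block below 0.008 m); the arm keeps its last pose, push and grip.
It fails at once if the jar is pulled up out of its seat by more than 10 mm or tipped (z of jar in the frame of block above 0.018 m or angle between jar's own z axis and vertical above 0.17 rad).
It fails at once if the lid is carried more than 70 mm above the jar's mouth (z of lid in the frame of jar_mouth above 0.07 m).
It fails at once if the stapler is dropped (contact force between stapler and anything else below 0.05 N and height (world z) of stapler between 0.02 and 0.1 m).
It fails at once if a loose tape roll is moved by more than 30 mm (distance of any of tape_roll_1, tape_roll_2 from where it was at the start of the episode above 0.03 m).
It also fails if it takes over 54 s, if anything falls off the work surface, if the arm or the gripper's body presses on something with over 40 N, if the wrist force passes 120 N, or if a joint passes its speed limit or range.

ROBOT

A 7-joint arm with a two-finger parallel gripper is mounted at the origin on the work surface; the furniture and walls round the work are solid. World frame = base frame: x ahead of the robot, y to its left, z up, the work surface at z = 0. Lengths are in m, angles in rad, forces in N, time in s.
With the tool pointing down it reaches from about 0.4 to 0.85 m from the base axis. Payload 10.4 kg.
Tool frame: the origin (TCP) lies at the very end of the fingers, on their centre line; the grasp point (between the pads) lies 19 mm behind it (r.pinch_z is the distance from the TCP to the grasp point, in m); z points along the fingers, y is the line along which they close (so a half turn about z gives the same grasp; the last joint's range is limited). The gripper opens to 87 mm and grips with 3 to 60 N. Pads are 19 mm wide; open, the fingers measure 117 mm over their backs; the gripper's body (75 mm by 190 mm) begins 51 mm behind the grasp point.
Start: joints at [-1.255, 0.332, -0.065, 1.46, 0.022, 1.35, -0.088], TCP at [0.208, 0.589, 0.223] pointing down, gripper open.
Joint ranges: [-2.6, 2.6], [-0.5, 2.12], [-1.47, 1.34], [0.16, 2.42], [-1.27, 4.41], [0.06, 2.06], [-2.6, 2.6]. Speed limits (rad/s): [2.22, 2.22, 2.79, 2.79, 3.14, 3.14, 3.14].

INTERFACE

Orientations are given as a unit quaternion [x, y, z, w].
In Python, from bench import r, camera gives the robot as it stands. The module is installed in compiled form; this text tells all that it offers.
- The arm moves only by the shell command python3 -m pendant 'ROWS' [FORCE]. ROWS is JSON, a list of rows, each an object with "dp": the shift along the tool's x, y, z as a fraction of full scale, a list of three; "rotation": the turn, a rotation vector about the tool's x, y, z as a fraction of full scale, a list of three; "jaw": the opening, from 0 (shut) to 1 (fully open). A call has 1 to 8 rows; each row is the pose to reach, as a shift and turn from the pose commanded when the call began, along the tool's axes at that moment, turning the shorter way round; what a row does not reach only later rows make up. Full scale, the value 1, is 0.15 m for a shift and 2 pi rad for a turn. A row lasts 1/8 s, in which the tool goes at most 62.5 mm and 10.7 degrees, less where a joint would pass 70% of its speed; a pose out of reach is approached as far as the arm can. A call with a number of a shift or a turn outside -1 to 1 is refused whole. A call with a gripper value outside its range is refused whole. The fingers move at their own pace and stop on an object; FORCE is the grip in N (left out, the last holds). Time passes only in rows, so rows that repeat a pose let the fingers close. It gives the time, the measured TCP pose, the force, the opening and the grip force at its end, in the units of the state.
- r.read_state(): the state, without advancing time (a new reading comes with each control period).
- camera(name): name is "scene" or "top" or "wrist"; returns a dict with "image" (384x512x3 uint8, red, green, blue), "z_map" (384x512 float32, m along the optical axis (not along the pixel's ray), 0 where there is no reading), "mtx" (3x3 intrinsics, pixels), "T" (4x4, takes a point from camera to world coordinates). Camera axes: x right, y down, z forward; pixel columns grow to the right and rows downward; lengths in m; the calibration is good to about 2 mm. A picture is of the moment at which its call begins.
- r.close_job(): hands the job in; it is judged then, once.
The state is a dict: "time": time; "joint_positions": joint angles; "joint_vel": joint speeds; "joint_torque": joint torques, N m; "ee_pos": TCP position; "eef_rot": TCP orientation; "ft_force": force on the tool from outside, world axes, zero at the start; "torque": the same for the moment, N m; "width": finger opening in m; "grip_force": force on a finger pad.
Only numpy, scipy, OpenCV 4.12 (cv2) and the standard library are available. Lean on these libraries where they do the work, as an engineer would, in place of code of your own. Each camera call takes 0.05 s, during which the arm holds its last target. There are 200 camera calls.

## Working session

There is one attempt and no reset: what is moved stays moved. The work goes in short steps, Python scripts to look and compute and a shell command to move; the robot and the scene stay as the last step left them, time stands still between calls to the robot, and variables do not carry over. Pictures are saved under pics/ and viewed, at most 10 in all, crops included, and the job is handed in when it is done.

```bash
mkdir -p pics; python3 - <<'E'
from bench import r,camera
import cv2,numpy as np,pickle
print(r.read_state())
for n in ("scene","top"):
    c=camera(n); pickle.dump(c,open(n+'.pkl','wb')); print(n,c['mtx'].tolist(),np.round(c['T'],3).tolist())
    cv2.imwrite(f'pics/{n}1.png',c['image'][:,:,::-1])
E
```

```text
{'time': 0.0, 'joint_positions': array([-1.25458394,  0.33285255, -0.06469297,  1.46093593,  0.02160482,
        1.34989839, -0.08846494]), 'joint_vel': array([ 0.00039101,  0.00014574, -0.00015578,  0.00220104,  0.00012835,
        0.0014605 , -0.00048481]), 'joint_torque': array([ 9.07950671e-04, -6.23271704e+01,  2.48331623e-02, -3.89895988e+01,
       -6.14898372e-02,  3.98736598e-02,  1.35968535e-04]), 'ee_pos': array([0.20761281, 0.58910231, 0.22176856]), 'eef_rot': array([ 1.68572211e-01,  9.85689059e-01, -6.94462346e-04, -8.21513557e-05]), 'ft_force': array([ 0.7402735 , -0.54407334,  0.05924172]), 'torque': array([-0.02649206,  0.03725268, -0.0076632 ]), 'grip_force': 0.0, 'width': 0.08701282202541738}
scene [[400.1120642395887, 0.0, 259.18064450904296], [0.0, 400.1120642395887, 185.73178457130606], [0.0, 0.0, 1.0]] [[0.649, -0.499, 0.574, -0.131], [-0.761, -0.42, 0.495, -0.559], [-0.006, -0.758, -0.653, 0.794], [0.0, 0.0, 0.0, 1.0]]
top [[494.79233844857976, 0.0, 248.9675940140429], [0.0, 494.79233844857976, 194.09844932356046], [0.0, 0.0, 1.0]] [[0.011, -0.998, 0.067, 0.351], [-1.0, -0.012, -0.015, 0.002], [0.015, -0.067, -0.998, 1.674], [0.0, 0.0, 0.0, 1.0]]
```

View pics/scene1.png

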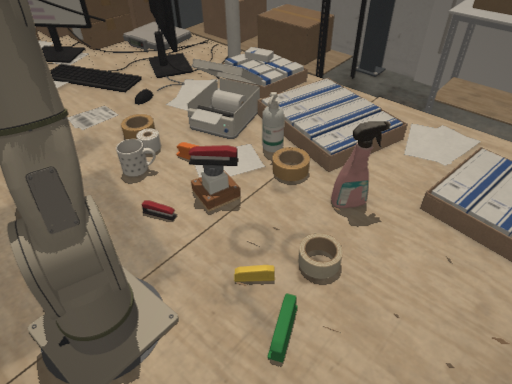

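View pics/top1.png

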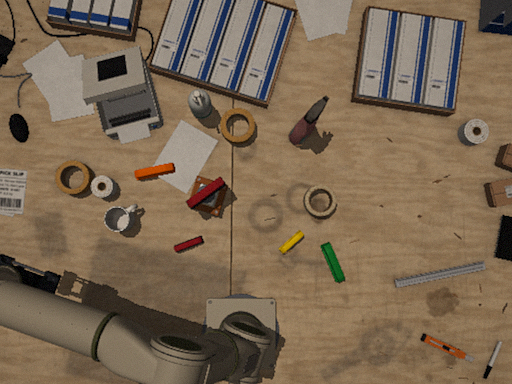

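The scene view shows the red/black stapler on the grey lid of the white jar in the wooden block at about (214,157)/(216,190). The brown roll is at (291,165), the pale one at (320,257). In the top view the stapler is at (207,193), the rolls at (238,126) and (320,202), and the small decoy stapler at (188,243).

```bash
cat > h.py <<'E'
import pickle,numpy as np,cv2
def load(n): return pickle.load(open(n+'.pkl','rb'))
def cloud(c):
    z=c['z_map']; v,u=np.indices(z.shape); K=c['mtx']
    P=np.stack([(u-K[0,2])*z/K[0,0],(v-K[1,2])*z/K[1,1],z],-1)
    return P@c['T'][:3,:3].T+c['T'][:3,3]
def px(c,p):
    q=np.linalg.inv(c['T'])@np.r_[p,1]; w=c['mtx']@q[:3]; return w[:2]/w[2]
E
python3 - <<'E'
from h import *
for n,(u0,v0,u1,v1) in {'scene':(180,135,250,220),'top':(175,165,245,225)}.items():
    c=load(n);W=cloud(c);I=c['image'].astype(int)
    sub=(slice(v0,v1),slice(u0,u1)); P=W[sub].reshape(-1,3);C=I[sub].reshape(-1,3)
    red=(C[:,0]>90)&(C[:,0]>2.2*C[:,1])&(C[:,0]>2.2*C[:,2])&(P[:,2]>.1)
    R=P[red];t=R[R[:,2]>np.percentile(R[:,2],50)]
    print(n,red.sum(),'z pct',np.percentile(R[:,2],[2,50,90,98]).round(3),'mean',R.mean(0).round(4))
    rr=cv2.minAreaRect((R[:,:2]*1000).astype(np.float32));print('rect mm',rr)
    print('hist z',np.histogram(P[:,2],bins=np.arange(-.01,.2,.01)))
    im=cv2.resize(c['image'][v0:v1,u0:u1,::-1],None,fx=8,fy=8,interpolation=cv2.INTER_CUBIC)
    cv2.imwrite(f'pics/{n}_crop.png',im[:600,:800])
for n,b in {'top':[(238,126),(320,202),(209,196),(188,243)],'scene':[(291,160),(320,250),(216,185),(158,210)]}.items():
    c=load(n);W=cloud(c)
    for u,v in b:
        print(n,u,v,np.nanmedian(W[v-2:v+3,u-2:u+3].reshape(-1,3),0).round(3))
# block top (brown, z .034-.05)
for n in('scene','top'):
    c=load(n);W=cloud(c);m=(abs(W[...,2]-.042)<.006)&(abs(W[...,0]-.47)<.25)&(abs(W[...,1]-.1)<.2)
    k,l,s,ce=cv2.connectedComponentsWithStats(m.astype(np.uint8))
    for i in range(1,k):
        if s[i,4]>40: 
            Q=W[l==i]; print(n,s[i].tolist(),ce[i].round(),Q.mean(0).round(3),cv2.minAreaRect((Q[:,:2]*1000).astype(np.float32)))
E
```

```text
scene 229 z pct [0.158 0.168 0.172 0.173] mean [0.4513 0.1075 0.1705]
rect mm ((195.03131103515625, -230.84149169921875), (917.3483276367188, 123.62911987304688), 52.915443420410156)
hist z (array([1478, 1935,  159,  147,  177,  553,   79,   72,   85,  115,   35,
         59,   60,  269,  100,  114,  148,  263,   83,    0]), array([-0.01,  0.  ,  0.01,  0.02,  0.03,  0.04,  0.05,  0.06,  0.07,
        0.08,  0.09,  0.1 ,  0.11,  0.12,  0.13,  0.14,  0.15,  0.16,
        0.17,  0.18,  0.19]))
top 308 z pct [0.158 0.167 0.172 0.175] mean [0.4582 0.1148 0.1667]
rect mm ((458.6710510253906, 115.07432556152344), (24.734573364257812, 126.61272430419922), 37.39132308959961)
hist z (array([2030,  872,   22,   16,  228,  250,    8,    5,   32,   16,    7,
          2,   52,   98,   13,    6,   48,  250,   74,    0]), array([-0.01,  0.  ,  0.01,  0.02,  0.03,  0.04,  0.05,  0.06,  0.07,
        0.08,  0.09,  0.1 ,  0.11,  0.12,  0.13,  0.14,  0.15,  0.16,
        0.17,  0.18,  0.19]))
top 238 126 [ 0.697  0.018 -0.003]
top 320 202 [ 0.439 -0.265 -0.003]
top 209 196 [0.447 0.104 0.125]
top 188 
[... 591 characters left out ...]
10.71127319335938, 108.31529235839844), 72.8868179321289)
scene [144, 200, 21, 8, 59] [153. 203.] [0.288 0.19  0.038] ((288.72772216796875, 186.32424926757812), (17.427074432373047, 55.58225631713867), 19.71468734741211)
top [220, 117, 34, 26, 273] [237. 131.] [0.671 0.021 0.044] ((675.6259765625, 22.207077026367188), (85.76338195800781, 110.28306579589844), 0.17346900701522827)
top [189, 176, 22, 23, 146] [199. 184.] [0.491 0.145 0.041] ((488.62158203125, 153.7459259033203), (43.56610870361328, 88.57090759277344), 37.61568069458008)
top [194, 185, 33, 31, 259] [213. 204.] [0.427 0.095 0.041] ((425.8149108886719, 87.75377655029297), (63.280269622802734, 129.8355255126953), 36.81016540527344)
```

View pics/top_crop.png

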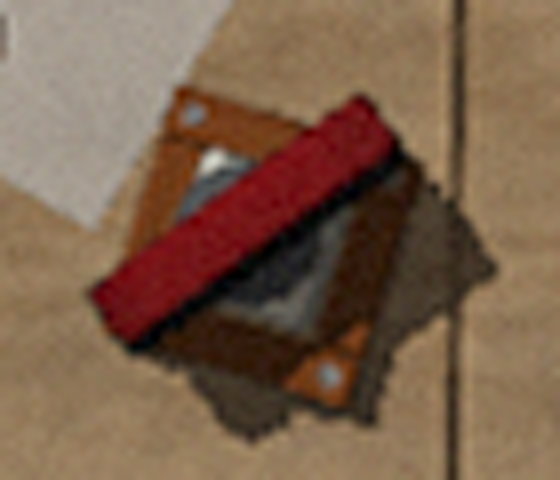

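View pics/scene_crop.png

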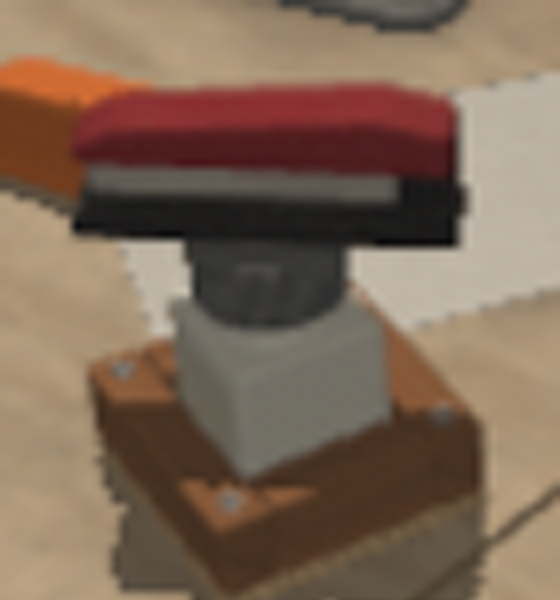

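The crops show the stapler lying straight across the lid. The block is turned about 17°, with its centre near (0.454, 0.113). The stapler centre is near (0.459, 0.115), its long axis at about 127°, and its top at 0.17 m, which matches the text. I'll move over it and refine with the wrist camera.

```bash
cat >> h.py <<'E'
from scipy.spatial.transform import Rotation as Ro
def go(p,yaw):
    """fractions from measured pose to TCP p, tool down, tool-y at world angle yaw deg (mod 180)"""
    from bench import r
    s=r.read_state(); A=Ro.from_quat(s['eef_rot']); a=np.radians(yaw)
    y=np.array([np.cos(a),np.sin(a),0]); z=np.array([0,0,-1.])
    best=min((Ro.from_matrix(np.stack([np.cross(k*y,z),k*y,z],1)) for k in(1,-1)),key=lambda B:(A.inv()*B).magnitude())
    d=A.inv().apply(np.array(p)-s['ee_pos'])
    print('t',s['time'],'pos',s['ee_pos'].round(4),'dp',(d/.15).round(3),'rot',((A.inv()*best).as_rotvec()/2/np.pi).round(4),'j',s['joint_positions'].round(2),'F',s['ft_force'].round(1))
E
python3 -m pendant '[{"dp":[-0.22,-0.2,0],"rotation":[0,0,0],"jaw":1},{"dp":[-0.5,-0.45,-0.05],"rotation":[0,0,0],"jaw":1},{"dp":[-0.8,-0.73,-0.1],"rotation":[0,0,0],"jaw":1},{"dp":[-1,-0.92,-0.15],"rotation":[0,0,0],"jaw":1},{"dp":[-1,-0.92,-0.15],"rotation":[0,0,0],"jaw":1}]' 40
python3 -c "
from h import go;go([.46,.115,.27],37.4)"
```

```text
time: 0.72
ee_pos: [0.3056, 0.4069, 0.2458]
eef_rot: [0.171, 0.985, 0.0, 0.001]
ft_force: [-1.1, -0.1, -0.6]
width: 0.0869
grip_force: 0.0
t 0.725 pos [0.3056 0.4069 0.2458] dp [-1.626 -1.485 -0.161] rot [0.0002 0.0001 0.0913] j [-1.05  0.06  0.03  1.73 -0.    1.35  0.21] F [-1.1 -0.1 -0.6]
```

```bash
python3 -m pendant '[{"dp":[-0.25,-0.2,0],"rotation":[0,0,0.01],"jaw":1},{"dp":[-0.55,-0.48,-0.05],"rotation":[0,0,0.03],"jaw":1},{"dp":[-0.8,-0.73,-0.1],"rotation":[0,0,0.05],"jaw":1},{"dp":[-0.9,-0.82,-0.16],"rotation":[0,0,0.07],"jaw":1},{"dp":[-0.9,-0.82,-0.16],"rotation":[0,0,0.0913],"jaw":1},{"dp":[-0.9,-0.82,-0.16],"rotation":[0,0,0.0913],"jaw":1}]'
python3 -c "
from h import go;go([.46,.115,.27],37.4)"
```

```text
time: 1.48
ee_pos: [0.3894, 0.2494, 0.2688]
eef_rot: [0.44, 0.898, -0.0, -0.0]
ft_force: [-0.2, 0.5, 0.1]
width: 0.0869
grip_force: 0.0
t 1.475 pos [0.3894 0.2494 0.2688] dp [-0.996 -0.178 -0.008] rot [-0.0001 -0.      0.0012] j [-0.86 -0.06  0.19  1.8   0.01  1.4  -0.02] F [-0.2  0.5  0.1]
```

```bash
python3 -c "
from bench import camera;import pickle;pickle.dump(camera('wrist'),open('w0.pkl','wb'))"
python3 -m pendant '[{"dp":[-0.3,-0.05,0],"rotation":[0,0,0],"jaw":1},{"dp":[-0.65,-0.12,0],"rotation":[0,0,0],"jaw":1},{"dp":[-0.996,-0.178,0],"rotation":[0,0,0],"jaw":1},{"dp":[-0.996,-0.178,0],"rotation":[0,0,0],"jaw":1},{"dp":[-0.996,-0.178,0],"rotation":[0,0,0],"jaw":1}]'
python3 - <<'E'
from h import *
from bench import camera
c=camera('wrist');pickle.dump(c,open('w1.pkl','wb'));cv2.imwrite('pics/w1.png',c['image'][:,:,::-1])
go([.46,.115,.27],37.4); print(c['T'].round(3))
for n in('w0','w1'):
    c=load(n);W=cloud(c);I=c['image'].astype(int)
    red=(I[...,0]>60)&(I[...,0]>2.2*I[...,1])&(I[...,0]>2.2*I[...,2])&(W[...,2]>.14)&(W[...,2]<.19)&(c['z_map']>0)&(abs(W[...,0]-.46)<.09)&(abs(W[...,1]-.115)<.09)
    R=W[red];print(n,len(R),np.percentile(R[:,2],[2,50,98]).round(3),cv2.minAreaRect((R[R[:,2]>.145][:,:2]*1000).astype(np.float32)) if len(R) else '')
    m=(abs(W[...,2]-.041)<.004)&(abs(W[...,0]-.455)<.09)&(abs(W[...,1]-.113)<.09)
    R=W[m];print('block',len(R),R[:,2].mean() if len(R) else '',cv2.minAreaRect((R[:,:2]*1000).astype(np.float32)) if len(R) else '')
E
```

```text
time: 2.15
ee_pos: [0.4597, 0.1152, 0.2687]
eef_rot: [0.439, 0.898, -0.0, -0.0]
ft_force: [0.3, 0.5, 0.1]
width: 0.0869
grip_force: 0.0
t 2.2 pos [0.4595 0.1156 0.2688] dp [-0.005  0.    -0.008] rot [-0.0001 -0.0001  0.0015] j [-0.72 -0.05  0.37  1.79  0.02  1.4   0.31] F [ 0.6 -0.   0.5]
[[ 0.789  0.594  0.157  0.417]
 [ 0.614 -0.763 -0.202  0.172]
 [-0.     0.255 -0.967  0.431]
 [ 0.     0.     0.     1.   ]]
w0 722 [0.158 0.164 0.167] ((432.8537292480469, 148.50204467773438), (25.807771682739258, 40.76749801635742), 36.75166702270508)
block 945 0.04099210511813254 ((453.76055908203125, 117.99956512451172), (107.42822265625, 107.75564575195312), 72.79246520996094)
w1 2917 [0.157 0.167 0.171] ((453.6415100097656, 120.5863037109375), (25.412689208984375, 117.5937728881836), 37.233253479003906)
block 2108 0.04124069933280644 ((454.4590148925781, 117.34977722167969), (107.979736328125, 107.94270324707031), 73.22196960449219)
```

View pics/w1.png

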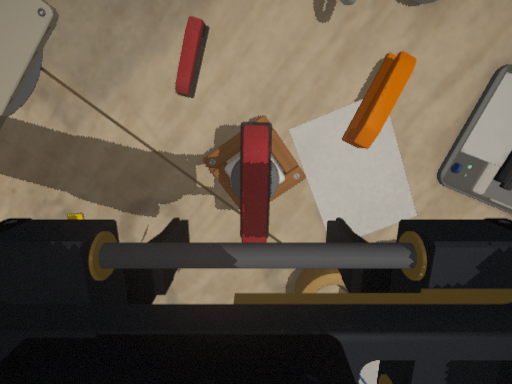

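The wrist view shows the stapler (256,185) centred between the fingers, with the lid and jar beneath it at (255,178). All the cameras agree within 1–4 mm. Descending and gripping the upper arm.

```bash
python3 -m pendant '[{"dp":[0,0,0.25],"rotation":[0,0,0],"jaw":1},{"dp":[0,0,0.55],"rotation":[0,0,0],"jaw":1},{"dp":[0,0,0.78],"rotation":[0,0,0],"jaw":1},{"dp":[0,0,0.87],"rotation":[0,0,0],"jaw":1},{"dp":[0,0,0.87],"rotation":[0,0,0],"jaw":1},{"dp":[0,0,0.87],"rotation":[0,0,0],"jaw":0},{"dp":[0,0,0.87],"rotation":[0,0,0],"jaw":0},{"dp":[0,0,0.87],"rotation":[0,0,0],"jaw":0}]' 30
python3 -m pendant '[{"dp":[0,0,0],"rotation":[0,0,0],"jaw":0},{"dp":[0,0,0],"rotation":[0,0,0],"jaw":0},{"dp":[0,0,0],"rotation":[0,0,0],"jaw":0}]'
```

```text
time: 3.2
ee_pos: [0.4604, 0.1143, 0.1392]
eef_rot: [0.441, 0.898, 0.001, 0.0]
ft_force: [-0.2, -0.6, 0.3]
width: 0.0651
grip_force: 0.0
time: 3.58
ee_pos: [0.46, 0.1141, 0.1385]
eef_rot: [0.441, 0.898, 0.0, -0.0]
ft_force: [0.1, 0.0, 0.3]
width: 0.035
grip_force: 0.0
```

```bash
python3 -m pendant '[{"dp":[0,0,0],"rotation":[0,0,0],"jaw":0},{"dp":[0,0,0],"rotation":[0,0,0],"jaw":0},{"dp":[0,0,0],"rotation":[0,0,0],"jaw":0}]'
python3 -c "
from h import go;go([.45,-.085,.19],37.4)"
```

```text
time: 3.95
ee_pos: [0.4599, 0.114, 0.1385]
eef_rot: [0.441, 0.898, -0.0, -0.0]
ft_force: [-0.6, -1.5, 0.2]
width: 0.0259
grip_force: 29.8
t 3.95 pos [0.4599 0.114  0.1385] dp [-1.009 -0.864 -0.343] rot [-0.     -0.      0.0009] j [-0.7   0.06  0.38  1.97 -0.02  1.11  0.34] F [-0.6 -1.5  0.2]
```

Gripped at 26 mm, as expected for the upper arm. Lifting.

```bash
python3 -m pendant '[{"dp":[0,0,-0.08],"rotation":[0,0,0],"jaw":0},{"dp":[0,0,-0.2],"rotation":[0,0,0],"jaw":0},{"dp":[0,0,-0.32],"rotation":[0,0,0],"jaw":0},{"dp":[0,0,-0.4],"rotation":[0,0,0],"jaw":0},{"dp":[0,0,-0.4],"rotation":[0,0,0],"jaw":0}]'
python3 -m pendant '[{"dp":[-0.12,-0.1,0],"rotation":[0,0,0],"jaw":0},{"dp":[-0.3,-0.26,0],"rotation":[0,0,0],"jaw":0},{"dp":[-0.52,-0.45,0],"rotation":[0,0,0],"jaw":0},{"dp":[-0.74,-0.63,0],"rotation":[0,0,0],"jaw":0},{"dp":[-0.92,-0.79,0],"rotation":[0,0,0],"jaw":0},{"dp":[-1,-0.86,0],"rotation":[0,0,0],"jaw":0},{"dp":[-1,-0.86,0],"rotation":[0,0,0],"jaw":0}]'
python3 - <<'E'
from h import *
from bench import camera
c=camera('scene');pickle.dump(c,open('s2.pkl','wb'));cv2.imwrite('pics/s2.png',c['image'][:,:,::-1])
go([.45,-.085,.0195],37.4)
W=cloud(c)
for u,v in[(320,270)]: print(W[v,u])
E
```

```text
time: 4.58
ee_pos: [0.4605, 0.1143, 0.1994]
eef_rot: [0.441, 0.898, 0.001, 0.0]
ft_force: [1.0, -0.7, -3.2]
width: 0.0258
grip_force: 29.8
time: 5.45
ee_pos: [0.4496, -0.0837, 0.1982]
eef_rot: [0.441, 0.897, -0.0, -0.0]
ft_force: [-0.1, 0.6, -1.8]
width: 0.0257
grip_force: 29.8
t 5.5 pos [ 0.4498 -0.0826  0.1982] dp [-0.014 -0.009  1.192] rot [-0.     -0.0001  0.0009] j [-0.52 -0.06  0.59  1.94  0.03  1.25  0.72] F [ 0.3  0.3 -1.7]
[ 0.40236061 -0.2863478   0.02991458]
```

View pics/s2.png

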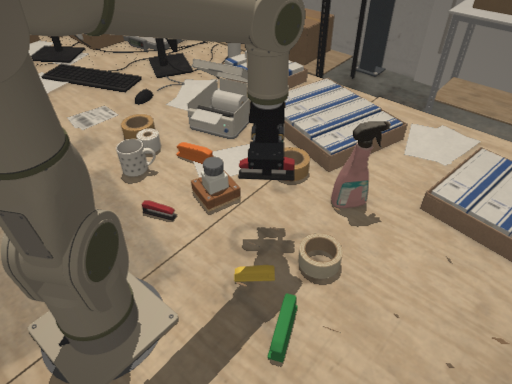

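The scene shows the stapler held level at (267,170). The jar and lid at (214,175) are still upright and seated, and the area below is free. Lowering it now; I'll also measure the uncovered lid from the image already taken.

```bash
python3 -m pendant '[{"dp":[0,0,0.1],"rotation":[0,0,0],"jaw":0},{"dp":[0,0,0.3],"rotation":[0,0,0],"jaw":0},{"dp":[0,0,0.55],"rotation":[0,0,0],"jaw":0},{"dp":[0,0,0.78],"rotation":[0,0,0],"jaw":0},{"dp":[0,0,0.94],"rotation":[0,0,0],"jaw":0},{"dp":[0,0,1],"rotation":[0,0,0],"jaw":0},{"dp":[0,0,1],"rotation":[0,0,0],"jaw":0}]'
python3 -m pendant '[{"dp":[0,0,0.05],"rotation":[0,0,0],"jaw":0},{"dp":[0,0,0.12],"rotation":[0,0,0],"jaw":0},{"dp":[0,0,0.16],"rotation":[0,0,0],"jaw":0},{"dp":[0,0,0.17],"rotation":[0,0,0],"jaw":0},{"dp":[0,0,0.17],"rotation":[0,0,0],"jaw":0}]'
python3 - <<'E'
from h import *
from bench import camera
c=load('s2');W=cloud(c)
top=(abs(W[...,2]-.118)<.006)&(abs(W[...,0]-.455)<.05)&(abs(W[...,1]-.115)<.05)
P=W[top];print(len(P),np.median(P[:,2]),cv2.minEnclosingCircle((P[:,:2]*1000).astype(np.float32)))
c=camera('top');pickle.dump(c,open('t2.pkl','wb'))
W=cloud(c);top=(abs(W[...,2]-.12)<.008)&(abs(W[...,0]-.455)<.05)&(abs(W[...,1]-.115)<.05)
P=W[top];print('top',len(P),np.median(P[:,2]) if len(P) else '',cv2.minEnclosingCircle((P[:,:2]*1000).astype(np.float32)) if len(P) else '')
E
```

```text
time: 6.38
ee_pos: [0.4495, -0.083, 0.0481]
eef_rot: [0.44, 0.898, -0.0, -0.0]
ft_force: [0.1, -0.5, -1.9]
width: 0.0257
grip_force: 29.8
time: 7.0
ee_pos: [0.4498, -0.0835, 0.023]
eef_rot: [0.441, 0.898, -0.0, -0.0]
ft_force: [-0.4, 0.7, -2.0]
width: 0.0256
grip_force: 29.8
244 0.12061864085663937 ((455.2979736328125, 112.69027709960938), 30.434953689575195)
top 243 0.1186019714006552 ((454.39300537109375, 117.95166778564453), 28.825754165649414)
```

```bash
python3 -m pendant '[{"dp":[0,0,0.01],"rotation":[0,0,0],"jaw":0},{"dp":[0,0,0.02],"rotation":[0,0,0],"jaw":0},{"dp":[0,0,0.025],"rotation":[0,0,0],"jaw":0},{"dp":[0,0,0.025],"rotation":[0,0,0],"jaw":0}]'
```

```text
time: 7.55
ee_pos: [0.4497, -0.0835, 0.0192]
eef_rot: [0.441, 0.898, -0.0, -0.0]
ft_force: [-0.4, -0.8, -2.0]
width: 0.0256
grip_force: 29.8
```

```bash
python3 -m pendant '[{"dp":[0,0,0.004],"rotation":[0,0,0],"jaw":0},{"dp":[0,0,0.008],"rotation":[0,0,0],"jaw":0},{"dp":[0,0,0.008],"rotation":[0,0,0],"jaw":0}]'
```

```text
time: 7.92
ee_pos: [0.4498, -0.0834, 0.0182]
eef_rot: [0.441, 0.898, 0.0, -0.0]
ft_force: [-2.2, 0.8, 2.8]
width: 0.0259
grip_force: 29.7
```

The vertical force changed sign, so the stapler is on the bench at TCP 0.018, as predicted. Releasing.

```bash
python3 -m pendant '[{"dp":[0,0,0],"rotation":[0,0,0],"jaw":0.5},{"dp":[0,0,0],"rotation":[0,0,0],"jaw":0.8},{"dp":[0,0,0],"rotation":[0,0,0],"jaw":1},{"dp":[0,0,0],"rotation":[0,0,0],"jaw":1},{"dp":[0,0,0],"rotation":[0,0,0],"jaw":1},{"dp":[0,0,0],"rotation":[0,0,0],"jaw":1}]'
python3 -m pendant '[{"dp":[0,0,-0.15],"rotation":[0,0,0],"jaw":1},{"dp":[0,0,-0.4],"rotation":[0,0,0],"jaw":1},{"dp":[0,0,-0.7],"rotation":[0,0,0],"jaw":1},{"dp":[0,0,-1],"rotation":[0,0,0],"jaw":1},{"dp":[0,0,-1],"rotation":[0,0,0],"jaw":1}]'
python3 -c "
from h import go;go([.455,.115,.22],37.4)"
```

```text
time: 8.68
ee_pos: [0.4498, -0.0834, 0.0181]
eef_rot: [0.441, 0.898, 0.0, 0.0]
ft_force: [1.0, -0.4, 0.9]
width: 0.0776
grip_force: 0.0
time: 9.3
ee_pos: [0.4517, -0.0835, 0.1711]
eef_rot: [0.441, 0.898, 0.002, 0.002]
ft_force: [0.8, -0.0, 0.6]
width: 0.0869
grip_force: 0.0
t 9.3 pos [ 0.4517 -0.0835  0.1711] dp [ 1.033  0.829 -0.324] rot [0.0009 0.0004 0.0009] j [-0.53 -0.03  0.62  1.98  0.02  1.18  0.73] F [ 0.8 -0.   0.6]
```

```bash
python3 -m pendant '[{"dp":[0.15,0.12,-0.2],"rotation":[0,0,0],"jaw":1},{"dp":[0.4,0.32,-0.4],"rotation":[0,0,0],"jaw":1},{"dp":[0.68,0.55,-0.5],"rotation":[0,0,0],"jaw":1},{"dp":[0.9,0.73,-0.5],"rotation":[0,0,0],"jaw":1},{"dp":[1,0.83,-0.5],"rotation":[0,0,0],"jaw":1},{"dp":[1,0.83,-0.5],"rotation":[0,0,0],"jaw":1},{"dp":[1,0.83,-0.5],"rotation":[0,0,0],"jaw":1}]'
python3 - <<'E'
from h import *
from bench import camera
c=camera('wrist');pickle.dump(c,open('w3.pkl','wb'));W=cloud(c)
s=camera('scene');pickle.dump(s,open('s3.pkl','wb'))
t=camera('top');pickle.dump(t,open('t3.pkl','wb'))
a=cv2.resize(c['image'][:240,:400],(800,480));b=s['image'][120:300,170:350]
cv2.imwrite('pics/w3.png',a[:,:,::-1]);cv2.imwrite('pics/s3.png',cv2.resize(b,(540,540),interpolation=cv2.INTER_CUBIC)[:,:,::-1])
for n,c in(('w',c),('s',s),('t',t)):
    W=cloud(c)
    top=(abs(W[...,2]-.12)<.006)&(abs(W[...,0]-.455)<.05)&(abs(W[...,1]-.115)<.05)&(c['z_map']>0);P=W[top]
    if len(P):print(n,len(P),np.median(P[:,2]).round(4),cv2.minEnclosingCircle((P[:,:2]*1000).astype(np.float32)))
    m=(abs(W[...,2]-.041)<.004)&(abs(W[...,0]-.455)<.09)&(abs(W[...,1]-.113)<.09);R=W[m]
    if len(R):print('block',cv2.minAreaRect((R[:,:2]*1000).astype(np.float32)))
go([.455,.1155,.094],37.4)
E
```

```text
time: 10.18
ee_pos: [0.4566, 0.1096, 0.2426]
eef_rot: [0.442, 0.897, -0.0, -0.0]
ft_force: [0.0, -1.0, 0.1]
width: 0.0874
grip_force: 0.0
w 2179 0.1198 ((455.199462890625, 117.61729431152344), 28.946237564086914)
block ((454.5084228515625, 117.29007720947266), (107.95599365234375, 108.06233978271484), 73.18553924560547)
s 237 0.1207 ((454.8111572265625, 114.51513671875), 30.381370544433594)
block ((454.89544677734375, 112.86050415039062), (109.80689239501953, 110.05469512939453), 73.5030288696289)
block ((478.238037109375, 65.3602294921875), (44.171409606933594, 21.923480987548828), 19.06180763244629)
t 10.325 pos [0.4566 0.11   0.2431] dp [0.036 0.014 0.994] rot [ 0.     -0.      0.0005] j [-0.73 -0.04  0.38  1.84  0.02  1.34  0.31] F [-0.2 -0.7  0.7]
```

View pics/w3.png

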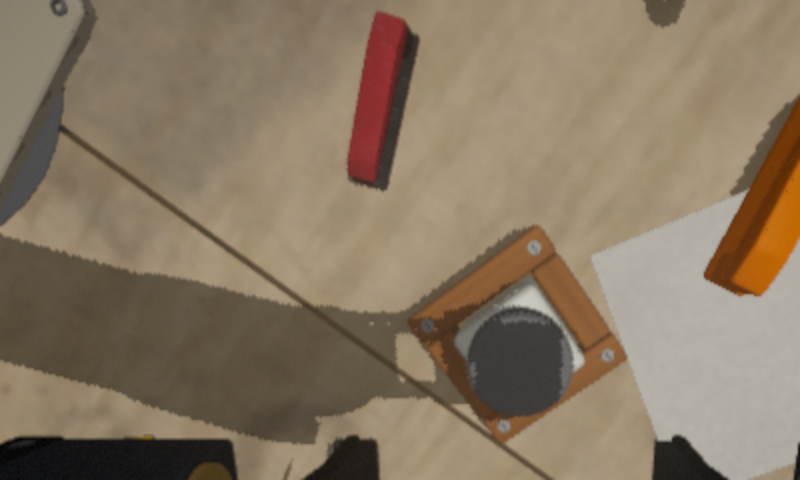

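View pics/s3.png

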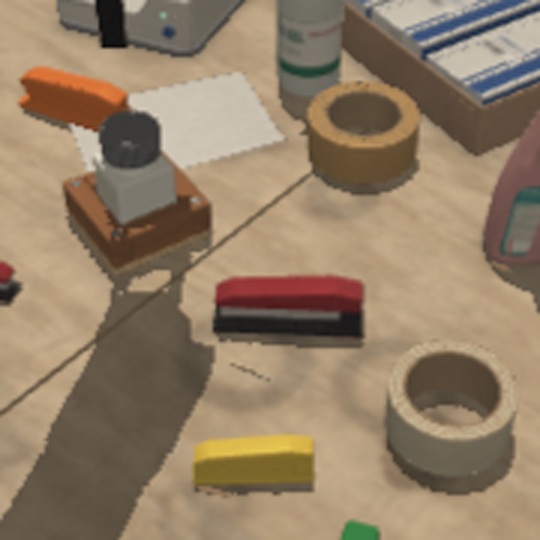

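The wrist view shows the bare lid at about (260,180) in full-image pixels. The cloud puts its top at 0.120 m and its centre near (0.455, 0.1165). The scene crop shows the stapler standing on its base and both rolls undisturbed. Descending to the grip height and closing with 45 N.

```bash
python3 -m pendant '[{"dp":[0.041,0.018,0.2],"rotation":[0,0,0],"jaw":1},{"dp":[0.041,0.018,0.5],"rotation":[0,0,0],"jaw":1},{"dp":[0.041,0.018,0.75],"rotation":[0,0,0],"jaw":1},{"dp":[0.041,0.018,0.92],"rotation":[0,0,0],"jaw":1},{"dp":[0.041,0.018,0.99],"rotation":[0,0,0],"jaw":1},{"dp":[0.041,0.018,0.99],"rotation":[0,0,0],"jaw":1},{"dp":[0.041,0.018,0.99],"rotation":[0,0,0],"jaw":0.75},{"dp":[0.041,0.018,0.99],"rotation":[0,0,0],"jaw":0.68}]' 45
python3 -m pendant '[{"dp":[0,0,0],"rotation":[0,0,0],"jaw":0.6},{"dp":[0,0,0],"rotation":[0,0,0],"jaw":0.3},{"dp":[0,0,0],"rotation":[0,0,0],"jaw":0},{"dp":[0,0,0],"rotation":[0,0,0],"jaw":0}]'
python3 -c "
from h import go;go([.455,.1165,.094],37.4)"
```

```text
time: 11.32
ee_pos: [0.4555, 0.1181, 0.0955]
eef_rot: [0.441, 0.898, 0.001, 0.0]
ft_force: [0.6, -0.3, 0.2]
width: 0.0743
grip_force: 0.0
time: 11.82
ee_pos: [0.4546, 0.1177, 0.0947]
eef_rot: [0.441, 0.898, -0.0, -0.0]
ft_force: [-3.1, -2.6, 4.9]
width: 0.0562
grip_force: 45.0
t 11.825 pos [0.4546 0.1177 0.0947] dp [-0.008 -0.003  0.004] rot [-0.0001 -0.      0.0009] j [-0.72  0.11  0.39  2.03 -0.05  1.02  0.35] F [-3.1 -2.6  4.9]
```

Gripped at 56 mm with 45 N. Turning anticlockwise (tool -z) and rising with the thread.

```bash
python3 -m pendant '[{"dp":[0,0,-0.001],"rotation":[0,0,-0.008],"jaw":0},{"dp":[0,0,-0.002],"rotation":[0,0,-0.02],"jaw":0},{"dp":[0,0,-0.003],"rotation":[0,0,-0.035],"jaw":0},{"dp":[0,0,-0.005],"rotation":[0,0,-0.05],"jaw":0},{"dp":[0,0,-0.007],"rotation":[0,0,-0.065],"jaw":0},{"dp":[0,0,-0.008],"rotation":[0,0,-0.08],"jaw":0},{"dp":[0,0,-0.009],"rotation":[0,0,-0.09],"jaw":0},{"dp":[0,0,-0.009],"rotation":[0,0,-0.09],"jaw":0}]' 45
python3 -c "
from h import go;from bench import r;go([.455,.1165,.096],37.4);print(r.read_state()['torque'])"
```

```text
time: 12.82
ee_pos: [0.4547, 0.118, 0.0959]
eef_rot: [0.173, 0.985, 0.0, -0.0]
ft_force: [-3.7, -0.5, 1.8]
width: 0.0567
grip_force: 45.0
t 12.825 pos [0.4547 0.118  0.0959] dp [-0.005 -0.008 -0.001] rot [-0.     -0.0001  0.0908] j [-0.68  0.1   0.35  2.03 -0.04  1.02  0.91] F [-3.7 -0.5  1.8]
[-0.09279134  0.70068805  0.0582634 ]
```

```bash
python3 -m pendant '[{"dp":[0,0,-0.001],"rotation":[0,0,-0.01],"jaw":0},{"dp":[0,0,-0.002],"rotation":[0,0,-0.025],"jaw":0},{"dp":[0,0,-0.004],"rotation":[0,0,-0.04],"jaw":0},{"dp":[0,0,-0.006],"rotation":[0,0,-0.055],"jaw":0},{"dp":[0,0,-0.008],"rotation":[0,0,-0.07],"jaw":0},{"dp":[0,0,-0.01],"rotation":[0,0,-0.085],"jaw":0},{"dp":[0,0,-0.011],"rotation":[0,0,-0.104],"jaw":0},{"dp":[0,0,-0.011],"rotation":[0,0,-0.104],"jaw":0}]' 45
python3 -c "
from h import go;from bench import r;go([.455,.1165,.096],37.4);print(r.read_state()['torque'])"
```

```text
time: 13.82
ee_pos: [0.455, 0.1171, 0.098]
eef_rot: [-0.152, 0.988, -0.0, -0.0]
ft_force: [-4.4, -4.5, 9.5]
width: 0.0563
grip_force: 45.0
t 13.825 pos [0.455  0.1171 0.098 ] dp [ 0.001 -0.004  0.013] rot [-1.000e-04  0.000e+00  1.948e-01] j [-0.65  0.1   0.31  2.02 -0.04  1.02  1.56] F [-4.4 -4.5  9.5]
[-1.10905751  0.97824441  0.00524926]
```

Turned 1.22 rad, the turning moment is gone and the spring pushes up, so the thread is free. Lifting gently while watching the force.

```bash
python3 -m pendant '[{"dp":[0,0,-0.007],"rotation":[0,0,0],"jaw":0},{"dp":[0,0,-0.014],"rotation":[0,0,0],"jaw":0},{"dp":[0,0,-0.02],"rotation":[0,0,0],"jaw":0},{"dp":[0,0,-0.027],"rotation":[0,0,0],"jaw":0},{"dp":[0,0,-0.033],"rotation":[0,0,0],"jaw":0},{"dp":[0,0,-0.033],"rotation":[0,0,0],"jaw":0}]'
python3 -c "
from h import go;go([.455,.1165,.13],37.4)"
```

```text
time: 14.58
ee_pos: [0.4549, 0.1178, 0.1026]
eef_rot: [-0.153, 0.988, 0.0, 0.0]
ft_force: [-0.0, -1.8, -0.4]
width: 0.0564
grip_force: 45.0
t 14.575 pos [0.4549 0.1178 0.1026] dp [ 0.002 -0.009 -0.183] rot [0.     0.     0.1949] j [-0.65  0.1   0.31  2.02 -0.03  1.03  1.56] F [-0.  -1.8 -0.4]
```

Only the lid's own weight remains (-0.4 N). Lifting so that its edge is about 16 mm over the rim.

```bash
python3 -m pendant '[{"dp":[0,0,-0.03],"rotation":[0,0,0],"jaw":0},{"dp":[0,0,-0.07],"rotation":[0,0,0],"jaw":0},{"dp":[0,0,-0.11],"rotation":[0,0,0],"jaw":0},{"dp":[0,0,-0.15],"rotation":[0,0,0],"jaw":0},{"dp":[0,0,-0.18],"rotation":[0,0,0],"jaw":0},{"dp":[0,0,-0.2],"rotation":[0,0,0],"jaw":0},{"dp":[0,0,-0.2],"rotation":[0,0,0],"jaw":0},{"dp":[0,0,-0.2],"rotation":[0,0,0],"jaw":0}]'
python3 - <<'E'
from h import *
from bench import camera
go([.455,.1165,.133],37.4)
s=camera('scene');W=cloud(s)
cv2.imwrite('pics/s4.png',cv2.resize(s['image'][100:280,150:350],(800,720),interpolation=cv2.INTER_CUBIC)[:600,:,::-1])
m=(abs(W[...,2]-.041)<.004)&(abs(W[...,0]-.455)<.09)&(abs(W[...,1]-.113)<.09)
for u in(208,214,220):
  print(u,[(v,W[v,u].round(3).tolist()) for v in range(140,196,4)])
E
```

```text
time: 15.58
ee_pos: [0.4547, 0.1178, 0.1323]
eef_rot: [-0.153, 0.988, -0.0, -0.0]
ft_force: [0.3, 0.2, 0.5]
width: 0.0564
grip_force: 45.0
t 15.575 pos [0.4547 0.1178 0.1323] dp [ 0.001 -0.009 -0.004] rot [-0.     -0.      0.1949] j [-0.65  0.06  0.31  1.99 -0.02  1.1   1.55] F [0.3 0.2 0.5]
208 [(140, [0.428, 0.094, 0.217]), (144, [0.624, 0.324, -0.002]), (148, [0.46, 0.134, 0.157]), (152, [0.446, 0.12, 0.157]), (156, [0.435, 0.108, 0.156]), (160, [0.434, 0.11, 0.142]), (164, [0.441, 0.119, 0.12]), (168, [0.437, 0.117, 0.109]), (172, [0.437, 0.118, 0.095]), (176, [0.432, 0.115, 0.085]), (180, [0.424, 0.107, 0.08]), (184, [0.425, 0.11, 0.063]), (188, [0.426, 0.113, 0.045]), (192, [0.417, 0.105, 0.041])]
214 [(140, [0.429, 0.072, 0.226]), (144, [0.429, 0.073, 0.214]), (148, [0.467, 0.117, 0.161]), (152, [0.455, 0.106, 0.159]), (156, [0.444, 0.095, 0.157]), (160, [0.443, 0.095, 0.145]), (164, [0.442, 0.096, 0.131]), (168, [0.445, 0.1, 0.113]), (172, [0.441, 0.097, 0.103]), (176, [0.442, 0.1, 0.087]), (180, [0.434, 0.093, 0.081]), (184, [0.433, 0.094, 0.066]), (188, [0.428, 0.089, 0.058]), (192, [0.427, 0.091, 0.042])]
220 [(140, [0.438, 0.059, 0.227]), (144, [0.434, 0.056, 0.219]), (148, [0.457, 0.082, 0.182]), (152, [0.454, 0.081, 0.171]), (156, [0.453, 0.081, 0.159]), (160, [0.456, 0.086, 0.141]), (164, [0.468, 0.1, 0.113]), (168, [0.463, 0.096, 0.105]), (172, [0.465, 0.1, 0.086]), (176, [0.456, 0.092, 0.082]), (180, [0.451, 0.087, 0.073]), (184, [0.448, 0.086, 0.061]), (188, [0.448, 0.087, 0.046]), (192, [0.438, 0.077, 0.043])]
```

View pics/s4.png

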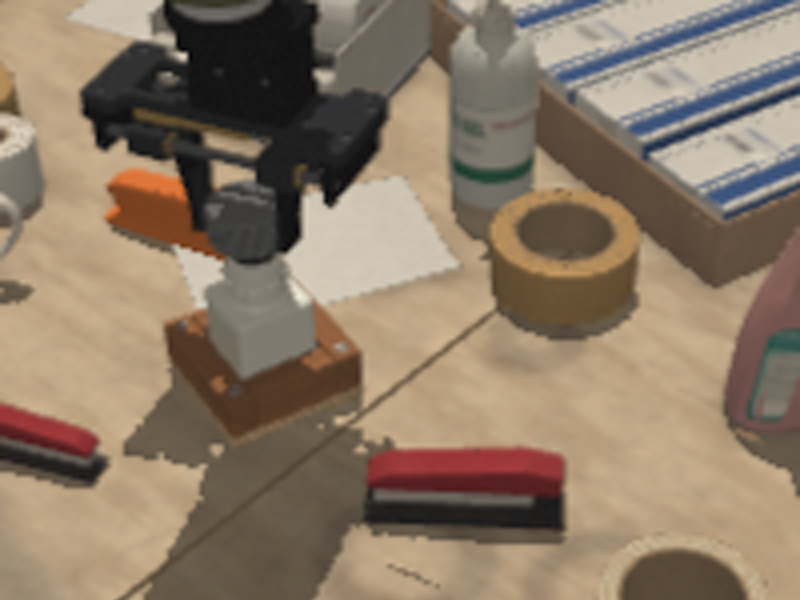

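The crop shows the lid (240,220) held over the bare neck, with the jar seated in the block, the stapler standing at (465,490) and the roll untouched. The lid top reads 0.157 m and the jar shoulder 0.082 m. I'll check that the lid is level with a plane fit.

```bash
python3 - <<'E'
from h import *
from bench import camera
def fit(P,n):
    if len(P)<20: print(n,len(P));return
    for _ in range(3):
        A=np.c_[P[:,:2]-P[:,:2].mean(0),np.ones(len(P))];k=np.linalg.lstsq(A,P[:,2],rcond=None)[0];e=abs(A@k-P[:,2]);P=P[e<2.5*e.std()+1e-4]
    print(n,len(P),'slope deg',np.degrees(k[:2]).round(1),'z',k[2].round(4),'c',P.mean(0).round(4))
for n,z,c in(('s3',.12,load('s3')),('w3',.12,load('w3')),('s5',.158,camera('scene')),('w5',.158,camera('wrist'))):
    W=cloud(c); g=c['image'].max(2)<110
    m=(abs(W[...,2]-z)<.006)&(np.hypot(W[...,0]-.455,W[...,1]-.1165)<.025)&(c['z_map']>0)
    fit(W[m],n)
E
```

```text
s3 99 slope deg [-0.1  0.8] z 0.1212 c [0.4553 0.1157 0.1212]
w3 1142 slope deg [-0.2  0.3] z 0.1199 c [0.455  0.1169 0.1199]
s5 101 slope deg [ 0.9 -0.4] z 0.1588 c [0.4531 0.1166 0.1588]
w5 2918 slope deg [0.3 0. ] z 0.1577 c [0.4534 0.1166 0.1577]
```

The lid is level within 1°. Its lower edge is about 17 mm over the rim, centred within about 2 mm. Handing in.

```bash
python3 -c "
from bench import r;s=r.read_state();print(s['time'],s['joint_vel'].round(3),s['grip_force']);print(r.close_job())"
```

```text
15.725 [ 0.001  0.001 -0.001 -0.    -0.    -0.002  0.   ] 45.00002221910506
the job is handed in; nothing more can be done
None
```

The job is handed in (no verdict was returned): the stapler stands on its base on the bench, the jar is still seated in its block, the two tape rolls look undisturbed, and the unscrewed lid is held level and still about 17 mm above the jar's mouth at about 16 s of the 54 s allowed.

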